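# Swing a steel test plate home on its pivot pin and lock it

## Robot

A 6-joint arm with a two-finger parallel gripper is mounted at the origin on the work surface. World frame = base frame: x ahead of the robot, y to its left, z up, the work surface at z = 0. Lengths are in m, angles in degrees, forces in N, time in s.
With the tool pointing down it reaches from about 0.35 to 0.875 m from the base axis. Payload 4.2 kg.
Tool frame: the origin (TCP) lies between the finger pads; the fingertips stand 17 mm ahead of it and the grasp point (between the pads) lies 2 mm behind it; z points along the fingers, y is the line along which they close (so a half turn about z gives the same grasp; the last joint's range is limited). The gripper opens to 87 mm and grips with 3 to 60 N. Pads are 19 mm wide; open, the fingers measure 117 mm over their backs; the gripper's body (75 mm by 190 mm) begins 51 mm behind the grasp point.
Start: joints at [89.301, 22.042, 0.453, 0, -68.411, -14.817], TCP at [0.167, 0.602, 0.24] pointing down, gripper open.
Joint ranges: [-179.83, 179.83], [-69.29, 118.12], [-61.27, 80.66], [-181.25, 117.63], [-171.15, -9.14], [-177.46, 177.46]. Speed limits (degrees/s): [159.86, 159.86, 180, 180, 180, 180].

## Interface

Orientations are given as a 3x3 rotation matrix whose columns are the frame's x, y, z axes.
In Python, from station import sense, capture, r, masks_of gives the robot as it stands.
- The arm moves only by the tool apply_moves, never from a script. Its argument "steps" is a list that holds one entry, the list of rows, each a list of 7 numbers: the opening, from 0 (shut) to 1 (fully open), then the shift along the tool's x, y, z in mm, then the turn, a rotation vector about the tool's x, y, z in rad. A call has 1 to 12 rows; each row shifts and turns the commanded pose from where the row before left it, along the tool's axes as they then stand; what a row does not reach is not made up. A row lasts 1/8 s, in which the tool goes at most 62.5 mm and 10.7 degrees, less where a joint would pass 70% of its speed; a pose out of reach is approached as far as the arm can. A call with a gripper value outside its range is refused whole. The fingers move at their own pace and stop on an object; the grip force is fixed at half the most. Time passes only in rows, so rows that do not move let the fingers close. It gives the time, the measured TCP pose, the force and the opening at its end, in the units of the state.
- sense(): the state, without advancing time (a new reading comes with each control period).
- capture(name): name is "side" or "top"; returns a dict with "color" (420x560x3 uint8, red, green, blue), "vfov" (degrees; the focal length in pixels is half the picture's height over the tangent of half this angle, whatever the lens; pixels are square), "cx", "cy" (the principal point, pixels), "T" (4x4, takes a point from camera to world coordinates). Camera axes: x right, y down, z forward; pixel columns grow to the right and rows downward; lengths in m; the calibration is good to about 2 mm. A picture is of the moment at which its call begins. There is no depth.
- r.finish_job(): hands the job in, once; it reports no verdict.
Trained networks look in a picture, given as the dict that the camera call returned (one of the last four; its "shot" number tells which), for a name from the list of things; names that differ only in an ending like _2 or _b are one class to them, and where a whole thing is asked for, a point or a joint stands for the part that bears it (a point fixed in the world has none). Each returns a list of dicts, best first, with "confidence" (0 to 1); they miss things now and then, are a little off and sometimes report something else, mostly with a low value. They report only what shows in the picture. A call takes as long as a camera call. They do not tell look-alikes from the thing itself.
- masks_of(picture, thing): "pixels" (420x560 bool, what is visible of it) and "box" ([left, top, width, height] in pixels, round what is visible of it).
The state is a dict: "time_s": time; "joints": joint angles; "joint_velocities": joint speeds; "effort": joint torques, N m; "tcp_pos": TCP position; "ee_rot": TCP orientation; "wrist_force": force on the tool from outside, world axes, zero at the start; "moment": the same for the moment, N m; "gripper_width": opening from 0.0 (shut) to 1.0 (fully open).
Only numpy, scipy, OpenCV 4.12 (cv2) and the standard library are available. Lean on these libraries where they do the work, as an engineer would, in place of code of your own. Each camera call takes 0.05 s, during which the arm holds its last target. There are 200 camera calls.

## Task

On the grey swing fixture, push the dark steel plate near its free corner so that it turns about the brass pivot pin until its edge meets the brass stop screw, and bed it there with a steady push of about 12 N for a second, never loading the stop with more than 18 N. Then take the red-headed lock pin from its blue holder and drop it fully into the lock hole nearest the plate's pushed edge that the plate leaves clear, so that it cannot swing back. Let go, and leave the other things on the bench where they are.

Things in the scene. Friction and masses are not known exactly. Their poses are not given: they have to be found in the camera images.
- base: Fixed grey metal slab, the swing fixture, 230 (x) x 220 (y) x 25 mm thick, on the bench. Origin: centre of its underside; x along the 230 mm side, z up; top face at z = 25 mm. Carries the pivot pin, the stop and four lock holes. Place and yaw (up to about 15 degrees) differ each time.
- pin (a point): Top centre of the brass pivot pin (14 mm diameter) that stands 20 mm proud of the fixture's top, at x -85, y -45, z 45 mm in the fixture's frame. Axes parallel to the fixture's.
- hole1 (a point): Centre of the mouth of lock hole 1, at x -17, y -15.2, z 25 mm in the fixture's frame. The four lock holes are alike: straight through (14.5 mm diameter, 25 mm deep to the bench, 1.5 mm chamfer), in a slanting row behind the plate's home. Depending on where the plate comes to rest it covers some; the right hole is the one nearest the plate's edge that it leaves fully clear.
- hole2 (a point): Centre of the mouth of lock hole 2, at x 5, y -12.5, z 25 mm in the fixture's frame.
- hole3 (a point): Centre of the mouth of lock hole 3, at x 27, y -8, z 25 mm in the fixture's frame.
- hole4 (a point): Centre of the mouth of lock hole 4, at x 49, y -1.8, z 25 mm in the fixture's frame. The plate never covers this one once home.
- fence: Blue bracket (60 x 20 mm, 20 mm high) fixed on the fixture; it holds the rigid brass stop screw (tip 10 mm diameter, pointing to the fixture's +y at the plate's mid thickness). Origin: underside, under its upright wall, at x 40, y -94, z 25 mm in the fixture's frame, axes parallel.
- stop_nominal (a point): Nominal centre of the stop screw's tip, 24 mm in front (+y) of the bracket's origin: x 40, y -70, z 31 mm in the fixture's frame, 125 mm from the pivot along the plate. The screw's true setting differs from job to job by up to 10 mm either way along y and is not measured: find it by feel.
- plate: Loose dark steel plate 170 x 50 x 12 mm, 0.55 to 0.9 kg, flat on the fixture, its hole (1.5 mm play) over the pivot pin. Origin: hole centre at the underside; x towards the free end at +148 mm (other end -22 mm), side edges at y +25 and -25 mm, z up. Starts turned 0.5 to 0.95 rad anticlockwise (from above) of home. Stays where left.
- dot (a point): Yellow dot on the plate's top at x 135, y 12, z 12 mm in its frame: the free corner to push, on the edge y +25. Home: plate's x within 0.09 rad of the fixture's x as the stop is set, edge y -25 against the stop screw. When pushed square to its edge here, the stop carries the push less the plate's drag (1 to 3 N).
- lockpin: Loose steel lock pin, 0.09 kg: shank 12 mm diameter, 55 mm long (foot tapers to 8 mm over 4 mm), then a red round head 22 mm diameter, 22 mm high, top at 77 mm. Origin: centre of the foot, z up. Starts upright in the holder, foot on the bench. Fully in a lock hole its foot is on the bench again; in the right one its shank stands about 1 to 7 mm off the plate's edge.
- holder: Fixed blue block 60 x 60 x 30 mm with a through hole (14.5 mm) at its centre in which the lock pin starts. Origin: centre of its underside. To the left or to the right of the fixture.
- sleeve: Bystander: loose steel sleeve (ring), 60 mm outside, 42 mm inside, 35 mm high, on the side of the fixture where the holder is not. Origin: centre of its underside. Leave it.
- tape: Bystander: yellow tape measure about 62 x 34 x 60 mm high. Origin: centre of its underside. Leave it.
- offcut: Bystander: small dark steel offcut block 32 x 60 x 20 mm, to the right of the fixture. Origin: centre of its underside. Leave it.
- caliper: Bystander: steel caliper about 230 mm long, lying on the bench to the right. Origin: on its underside near its middle. Leave it.
Things that resemble listed ones, but are neither listed nor needed, are in the scene too. Several things have the shape of the plate; the one meant has the colours described above.

How it is judged (in metres and radians):
On the way, in this order (a step that is already met when the one before it is completed fails the run):
1. the plate, on its pivot pin, is bedded against the stop with a steady load of 5 to 14 N for half a second (contact force between fence and plate between 5 and 14 N and angle between the x axis of plate and the x axis of base, either way round below 0.13 rad and horizontal distance between plate and pin below 0.004 m and z of plate in the frame of base below 0.029 m and angle between plate's own z axis and vertical below 0.05 rad), for 0.5 s.
2. the lock pin stands fully in the lock hole nearest behind the plate (z of lockpin in the frame of base below 0.006 m and angle between lockpin's own z axis and vertical below 0.15 rad and ((horizontal distance between lockpin and hole1 below 0.004 m and y of lockpin in the frame of plate below 0.0367 m) or (horizontal distance between lockpin and hole2 below 0.004 m and y of lockpin in the frame of plate below 0.0376 m) or (horizontal distance between lockpin and hole3 below 0.004 m and y of lockpin in the frame of plate below 0.0385 m) or (horizontal distance between lockpin and hole4 below 0.004 m and y of lockpin in the frame of plate below 0.0394 m))), for 0.2 s.
At the end, for the whole second after the job is handed in: The plate lies flat on its pivot pin, within 0.13 rad of the fixture's x; the lock pin stands upright (0.15 rad), foot within 6 mm of the bench, in the nearest clear lock hole (within 4 mm; at most 36.7, 37.6, 38.5, 39.4 mm from the plate's middle line for holes 1 to 4); both at rest (all of step 2 and angle between the x axis of plate and the x axis of base, either way round below 0.13 rad and horizontal distance between plate and pin below 0.004 m and z of plate in the frame of base below 0.029 m and angle between plate's own z axis and vertical below 0.05 rad and linear speed of each of lockpin, plate below 0.02 m/s); the robot touches nothing.
It fails at once if the stop is loaded with more than 18 N (contact force between fence and plate above 18 N).
It fails at once if a bystander (sleeve, tape, offcut, caliper) is moved more than 25 mm (distance of any of sleeve, tape, offcut, caliper from where it was at the start of the episode above 0.025 m).
It also fails if it takes over 72 s, if anything falls off the work surface, if the arm or the gripper's body presses on something with over 40 N, if the wrist force passes 120 N, or if a joint passes its speed limit or range.

## Working session

There is one attempt and no reset: what is moved stays moved. The work goes in short steps, Python scripts to look and compute and a tool call to move; the robot and the scene stay as the last step left them, time stands still between calls to the robot, and variables do not carry over. Pictures are saved under pics/ and viewed, on a budget of 10 in all, crops included, one or two more only if the job needs it, and the job is handed in when it is done.

Besides the shell and the picture viewer there is one more tool, called after "Request:" by a JSON object that holds its "api" and its "payload", one argument or row to a line. apply_moves: Moves the arm, as the interface text tells. Its arguments: {"type":"object","properties":{"steps":{"type":"array","items":{"type":"array","items":{"type":"array","items":{"type":"number"}}}}},"required":["steps"]}

```bash
ls; mkdir -p pics; cat > h.py <<'E'
import numpy as np, cv2
from station import sense, capture, r, masks_of
def K(p):
    h,w=p["color"].shape[:2]; f=h/2/np.tan(np.radians(p["vfov"])/2); return f
def ray(p,u,v,z):
    f=K(p);T=np.array(p["T"]);d=T[:3,:3]@np.array([(u-p["cx"])/f,(v-p["cy"])/f,1]);o=T[:3,3]
    return o+d*(z-o[2])/d[2]
def proj(p,X):
    f=K(p);T=np.array(p["T"]);c=T[:3,:3].T@(np.array(X)-T[:3,3]);return np.array([p["cx"]+f*c[0]/c[2],p["cy"]+f*c[1]/c[2]])
def save(p,n,sc=1,crop=None):
    im=cv2.cvtColor(p["color"],cv2.COLOR_RGB2BGR)
    if crop: a,b,c,d=crop; im=im[b:d,a:c]
    if sc!=1: im=cv2.resize(im,None,fx=sc,fy=sc,interpolation=cv2.INTER_CUBIC)
    cv2.imwrite("pics/"+n+".png",im)
E
python3 - <<'E'
from h import *
print(sense())
for n in("top","side"):
    p=capture(n); save(p,n+"0"); print(n,np.round(p["T"],3).tolist(),p["vfov"],p["cx"],p["cy"])
    for t in("base","plate","lockpin","holder","fence","dot","pin","sleeve","tape","offcut","caliper"):
        for m in masks_of(p,t)[:3]:
            ys,xs=np.nonzero(m["pixels"]); print(t,round(m["confidence"],2),m["box"],round(xs.mean(),1),round(ys.mean(),1))
E
```

```text
pics
{'time_s': 0.0, 'joints': array([ 8.92992754e+01,  2.20925926e+01,  3.79021021e-01, -2.82863567e-02,
       -6.84112663e+01, -1.48186516e+01]), 'joint_velocities': array([ 0.05494433,  0.02782701,  0.04943953,  0.08930972,  0.01171834,
       -0.00326671]), 'effort': array([ 1.34698035e-03, -3.90662885e+01,  1.87403530e+01,  4.21983227e+00,
        1.10002587e-02, -1.89510042e-04]), 'tcp_pos': array([0.16703786, 0.6016749 , 0.23843691]), 'ee_rot': array([[ 9.63491299e-01, -2.67739204e-01, -4.85668596e-04],
       [-2.67739621e-01, -9.63488855e-01, -2.17301113e-03],
       [ 1.13863991e-04,  2.22371004e-03, -9.99997521e-01]]), 'wrist_force': array([-0.77987302, -0.44250055,  0.2580952 ]), 'moment': array([-0.01873846,  0.01269644, -0.01117855]), 'gripper_width': 0.9969108331813418}
top [[0.016, -0.997, 0.077, 0.395], [-1.0, -0.018, -0.022, -0.077], [0.023, -0.077, -0.997, 1.161], [0.0, 0.0, 0.0, 1.0]] 46.60392422268132 276.3423964725421 218.1297095104638
base 0.84 [189.9, 126.2, 115.8, 112.4] 244.5 178.9
base 0.5 [394.7, 203.6, 92.5, 41.5] 432.1 218.5
plate 0.9 [293.8, 288.2, 72.
[... 1548 characters left out ...]
fence 0.45 [181.1, 190.3, 126.8, 90.5] 244.5 238.2
dot 0.88 [349.8, 272.7, 23.4, 75.7] 362.7 311.2
dot 0.86 [348.3, 178.7, 30.8, 39.3] 363.6 196.3
dot 0.85 [224.6, 213.9, 74.6, 27.6] 260.0 226.3
pin 0.95 [181.2, 193.7, 127.7, 83.8] 244.4 238.2
sleeve 0.91 [290.6, 169.8, 23.2, 20.0] 300.8 178.3
sleeve 0.31 [237.5, 190.7, 24.4, 19.7] 249.6 200.9
tape 0.82 [324.2, 142.2, 17.4, 21.4] 332.6 151.6
tape 0.3 [251.4, 326.5, 36.8, 44.9] 267.9 351.5
tape 0.24 [185.4, 192.8, 123.5, 87.2] 243.8 238.0
offcut 0.56 [183.7, 191.7, 121.0, 86.2] 243.8 238.1
offcut 0.53 [243.8, 166.1, 12.4, 16.1] 247.9 176.1
caliper 0.72 [290.7, 132.9, 23.5, 36.2] 297.8 155.3
caliper 0.62 [183.3, 193.8, 126.3, 87.9] 244.9 238.2
```

```bash
python3 - <<'E'
import cv2
a=cv2.imread("pics/top0.png")[100:320,80:380]; cv2.imwrite("pics/top0c.png",cv2.resize(a,(800,587),interpolation=cv2.INTER_CUBIC))
b=cv2.imread("pics/side0.png")[120:390,160:400]; cv2.imwrite("pics/side0c.png",cv2.resize(b,(533,600),interpolation=cv2.INTER_CUBIC))
E
```

```text
(no output)
```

View pics/top0c.png

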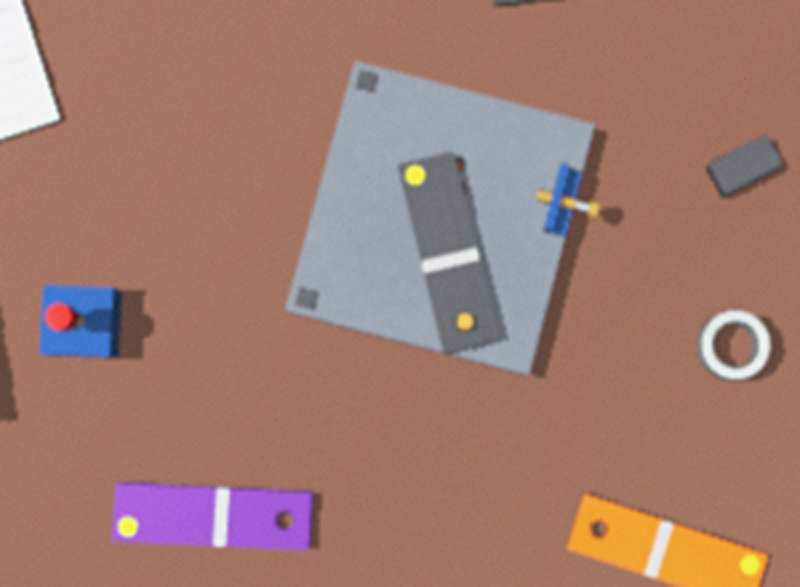

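View pics/side0c.png

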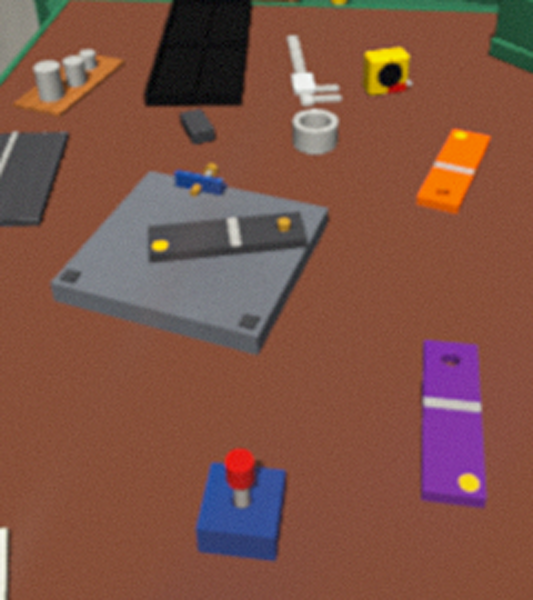

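The top view shows the fixture at a yaw of about -15°, with the plate swung left of the stop. The pivot is near full-frame px (254,220), the dot near (235,165) and the stop near (281,173). The lock pin is in the holder on the left, near (102,219). Next I fit the poses.

```bash
cat >> h.py <<'E'
from scipy.optimize import minimize
def box(pose,L,W,H,z0=0,cx=0,cy=0):
    x,y,a=pose;c,s=np.cos(a),np.sin(a)
    return [(x+c*(i*L/2+cx)-s*(j*W/2+cy),y+s*(i*L/2+cx)+c*(j*W/2+cy),z) for i in(-1,1) for j in(-1,1) for z in(z0,z0+H)]
def render(p,pts,S=8):
    h=cv2.convexHull(np.array([proj(p,q) for q in pts],np.float32))[:,0]
    m=np.zeros((420*S,560*S),np.uint8); cv2.fillConvexPoly(m,np.round((h+.5)*S*16).astype(np.int32),255,cv2.LINE_8,4)
    return cv2.resize(m,(560,420),interpolation=cv2.INTER_AREA)/255.
def fit(views,dims,x0,**k):
    # views: list of (picture, mask)
    def cost(v): return sum(np.abs(render(p,box((x0[0]+v[0]/1e3,x0[1]+v[1]/1e3,x0[2]+v[2]/100),*dims,**k))-m).sum() for p,m in views)
    o=minimize(cost,[0,0,0],method="Nelder-Mead",options=dict(initial_simplex=[[0,0,0],[8,0,0],[0,8,0],[0,0,6]],xatol=.05,fatol=.2,maxiter=150))
    v=o.x; return np.round([x0[0]+v[0]/1e3,x0[1]+v[1]/1e3,x0[2]+v[2]/100],4),round(o.fun,1)
def comp(m,u,v):
    m=m.astype(np.uint8); n,l=cv2.connectedComponents(m); return (l==l[int(v),int(u)]).astype(float)
E
cat > fit0.py <<'E'
from h import *
V={}
for n,bc,hc in(("top",(215,150),(116,220)),("side",(210,262),(262,360))):
    p=capture(n); c=p["color"].astype(int); R,G,B=c[...,0],c[...,1],c[...,2]
    nb=cv2.morphologyEx(((B>R-8)).astype(np.uint8),cv2.MORPH_OPEN,np.ones((5,5)))
    b=comp(nb,*bc); h=comp((B>R+40)&(B>G+25),*hc)
    b=cv2.morphologyEx(b,cv2.MORPH_CLOSE,np.ones((7,7)))
    V[n]=(p,b,h); print(n,b.sum(),h.sum())
    # red head, yellow blobs
    red=(R>150)&(G<70)&(B<70); yel=(R>180)&(G>150)&(B<110)
    for nm,m in(("red",red),("yel",yel)):
        k,l,st,ce=cv2.connectedComponentsWithStats(m.astype(np.uint8))
        for i in range(1,k):
            if st[i,4]>12: print(nm,st[i].tolist(),np.round(ce[i],1))
g=[.5,.0,-.26]
for s in(["top"],["side"],["top","side"]):
    print(s,"base",*fit([(V[n][0],V[n][1]) for n in s],(.23,.22,.025),g))
p=V["top"][0]; print(ray(p,111,220,.015))
hg=ray(p,111,220,.015)
for s in(["top"],["side"]): print(s,"holder",*fit([(V[n][0],V[n][2]) for n in s],(.06,.06,.03),[hg[0],hg[1],0]))
E
python3 fit0.py
```

```text
top 9035.0 620.0
yel [0, 22, 16, 5, 30] [ 8. 23.]
yel [0, 36, 14, 47, 465] [ 4.8 56.6]
yel [376, 56, 9, 7, 31] [379.8  59. ]
yel [373, 65, 8, 8, 42] [376.6  68.5]
yel [370, 74, 73, 24, 441] [409.2  86. ]
yel [393, 77, 8, 4, 14] [396.9  78.1]
yel [32, 104, 43, 28, 87] [ 53.2 117.9]
yel [232, 162, 7, 7, 43] [235.1 165.1]
yel [301, 176, 4, 5, 14] [302.3 178. ]
yel [252, 217, 5, 6, 25] [253.9 219.8]
yel [415, 255, 23, 29, 396] [426.3 269.1]
yel [294, 286, 34, 29, 556] [310.4 300.1]
yel [125, 295, 6, 5, 22] [127.3 296.9]
yel [327, 297, 40, 31, 743] [346.5 312.2]
side 167962.0 1191.0
red [335, 158, 8, 4, 18] [338.9 159.3]
red [261, 321, 14, 19, 187] [267.3 329.6]
yel [197, 11, 86, 17, 863] [240.4  18.5]
yel [318, 37, 101, 22, 336] [366.1  49.3]
yel [428, 44, 126, 26, 434] [487.6  58.6]
yel [311, 52, 6, 24, 108] [313.7  63.1]
yel [415, 59, 10, 26, 133] [419.1  71.7]
yel [249, 67, 43, 32, 166] [272.5  85.2]
yel [542, 72, 16, 28, 152] [549.1  85.3]
yel [191, 88, 8, 5, 25] [195.1  90.6]
yel [204, 91, 41, 5, 93] [223.5  93.4]
yel [310, 101, 5, 21, 82] [312.4 110.7]
yel [521, 129, 14, 24, 113] [527.9 139.5]
yel [325, 141, 19, 21, 174] [333.  148.2]
yel [364, 179, 6, 4, 19] [366.8 180.5]
yel [229, 228, 7, 5, 29] [231.8 229.9]
yel [367, 333, 9, 8, 52] [370.7 336.9]
yel [112, 389, 18, 17, 88] [120.9 398.5]
['top'] base [ 0.5691 -0.0279 -0.2426] 188.2
['side'] base [0.1506 0.2487 0.1126] 150225.3
['top', 'side'] base [ 0.5687 -0.0271 -0.2428] 173733.3
[0.47187374 0.28365397 0.015     ]
['top'] holder [ 0.4718  0.2871 -0.0394] 179.6
['side'] holder [0.4716 0.2841 0.0086] 295.9
```

```bash
cat > fit1.py <<'E'
from h import *
V={}
for n,bc,hc in(("top",(215,150),(116,220)),("side",(230,255),(262,360))):
    p=capture(n); c=p["color"].astype(int); R,G,B=c[...,0],c[...,1],c[...,2]
    print(n,"slab",c[bc[1],bc[0]],"bench",c[300,220] if n=="top" else c[320,300])
    nb=cv2.morphologyEx((R-B<8).astype(np.uint8),cv2.MORPH_OPEN,np.ones((5,5)))
    b=comp(nb,*bc); b=cv2.morphologyEx(b,cv2.MORPH_CLOSE,np.ones((7,7)))
    h=(B>R+20)&(B>G+10)
    red=(R>G+90)&(R>B+90)&(R>150)
    k,l,st,ce=cv2.connectedComponentsWithStats(red.astype(np.uint8))
    for i in range(1,k):
        if st[i,4]>12: print("red",st[i].tolist(),np.round(ce[i],1))
    h=comp(h,*hc); hh=np.zeros((420,560),np.uint8)
    pts=cv2.convexHull(np.argwhere(h>0)[:,::-1].astype(np.int32)); cv2.fillConvexPoly(hh,pts,1)
    V[n]=(p,b,hh.astype(float)); print(n,b.sum(),hh.sum())
g=[.569,-.027,-.243]
for s in(["top"],["side"],["top","side"]):
    print(s,"base",*fit([(V[n][0],V[n][1]) for n in s],(.23,.22,.025),g))
for s in(["top"],["side"],["top","side"]): print(s,"holder",*fit([(V[n][0],V[n][2]) for n in s],(.06,.06,.03),[.472,.286,0]))
p=V["top"][0]
print("pin top",ray(p,253.9,219.8,.045),"dot",ray(p,235.1,165.1,.037),"pin px for base",)
p=V["side"][0]; print("dot side",ray(p,231.8,229.9,.037))
E
python3 fit1.py
```

```text
top slab [158 169 179] bench [162 115  96]
red [97, 214, 10, 9, 72] [101.8 218.2]
top 9035.0 784
side slab [127 126 131] bench [135  78  59]
red [335, 157, 8, 5, 20] [339. 159.]
red [356, 178, 25, 18, 291] [368.7 186.9]
red [347, 195, 26, 21, 367] [359.4 205.1]
red [261, 321, 14, 19, 186] [267.4 329.5]
side 6365.0 1502
['top'] base [ 0.5691 -0.0278 -0.2414] 188.0
['side'] base [ 0.5702 -0.0319 -0.2427] 219.0
['top', 'side'] base [ 0.5691 -0.0285 -0.2422] 511.5
['top'] holder [0.4716 0.2868 0.0118] 31.7
['side'] holder [ 0.4721  0.2839 -0.0126] 48.0
['top', 'side'] holder [ 0.4718  0.2847 -0.0089] 122.2
pin top [ 0.47604562 -0.05088481  0.045     ] dot [ 0.6034789  -0.00449995  0.037     ] pin px for base
dot side [ 0.60345312 -0.00800068  0.037     ]
```

```bash
cat > st.py <<'E'
from h import *
for n,b in(("top",(.5691,-.0278,-.2414)),("side",(.5702,-.0319,-.2427))):
    p=capture(n); c,s=np.cos(b[2]),np.sin(b[2]); im=p["color"].astype(np.float32)
    print(n)
    for y in np.arange(-84,-52,2.):
        v=[]
        for z in(.031,.034,.036):
            q=proj(p,(b[0]+c*.04-s*y/1e3,b[1]+s*.04+c*y/1e3,z)); v.append(cv2.getRectSubPix(im,(1,1),tuple(map(float,q)))[0,0].astype(int))
        print(y,np.round(q,1),*[(int(k[0]),int(k[0]-k[2])) for k in v])
E
python3 st.py
```

```text
top
-84.0 [284.1 172.8] (225, 142) (225, 141) (223, 137)
-82.0 [283.3 172.6] (228, 141) (226, 139) (224, 136)
-80.0 [282.5 172.3] (225, 131) (224, 130) (223, 129)
-78.0 [281.6 172.1] (209, 91) (209, 91) (209, 92)
-76.0 [280.8 171.9] (183, 31) (183, 31) (182, 29)
-74.0 [280.  171.7] (163, -12) (162, -13) (162, -13)
-72.0 [279.1 171.5] (159, -21) (159, -21) (159, -21)
-70.0 [278.3 171.3] (157, -22) (156, -23) (155, -24)
-68.0 [277.5 171. ] (158, -22) (157, -23) (157, -23)
-66.0 [276.7 170.8] (160, -21) (160, -22) (159, -22)
-64.0 [275.8 170.6] (158, -22) (158, -22) (158, -22)
-62.0 [275.  170.4] (158, -22) (158, -21) (157, -22)
-60.0 [274.2 170.2] (158, -20) (158, -20) (158, -20)
-58.0 [273.3 169.9] (157, -21) (157, -21) (158, -21)
-56.0 [272.5 169.7] (157, -20) (157, -20) (157, -20)
-54.0 [271.7 169.5] (155, -20) (156, -20) (156, -20)
side
-84.0 [247.4 203.2] (195, 147) (196, 133) (172, 98)
-82.0 [247.1 203.6] (188, 143) (198, 138) (180, 109)
-80.0 [246.7 204. ] (174, 133) (186, 127) (182, 111)
-78.0 [246.4 204.4] (162, 122) (178, 118) (170, 98)
-76.0 [246.1 204.8] (156, 105) (165, 107) (164, 92)
-74.0 [245.7 205.2] (149, 82) (156, 95) (155, 80)
-72.0 [245.4 205.6] (141, 51) (149, 72) (147, 65)
-70.0 [245.1 206.1] (133, 23) (142, 45) (146, 53)
-68.0 [244.7 206.5] (126, 3) (137, 25) (140, 31)
-66.0 [244.4 206.9] (127, -5) (131, 6) (136, 14)
-64.0 [244.1 207.3] (128, -10) (126, -7) (132, -1)
-62.0 [243.7 207.7] (128, -11) (126, -11) (128, -8)
-60.0 [243.4 208.2] (129, -10) (128, -11) (126, -12)
-58.0 [243.1 208.6] (128, -11) (128, -12) (128, -12)
-56.0 [242.7 209. ] (126, -11) (128, -11) (129, -11)
-54.0 [242.4 209.4] (125, -11) (126, -10) (128, -10)
```

Request:
{"api": "apply_moves", "payload": {
  "steps": [
    [[0,46.4,37,0,0,0,0],[0,46.4,37,0,0,0,0],[0,46.4,37,0,0,0,0],[0,46.4,37,0,0,0,0],[0,46.4,37,0,0,0,0],[0,46.4,37,0,0,0,0],[0,46.4,37,0,0,0,0],[0,46.4,37,0,0,0,0],[0,46.4,37,0,0,0,0],[0,46.4,37,0,0,0,0],[0,46.4,37,0,0,0,0],[0,46.4,37,0,0,0,0]]
  ]
}}

```text
time_s: 3.0
tcp_pos: [0.586, 0.0237, 0.2398]
ee_rot: [[0.964, -0.267, 0.001], [-0.267, -0.964, 0.0], [0.001, -0.0, -1.0]]
wrist_force: [-0.2, 0.3, 0.2]
gripper_width: 0.005
```

Request:
{"api": "apply_moves", "payload": {
  "steps": [
    [[0,0,0,0,0,0,0.1725],[0,0,0,0,0,0,0.1725],[0,0,0,0,0,0,0.1725],[0,0,0,0,0,0,0.1725],[0,0,0,0,0,0,0.1725],[0,0,0,0,0,0,0.1725],[0,0,0,40,0,0,0],[0,0,0,40,0,0,0],[0,0,0,0,0,0,0],[0,0,0,0,0,0,0]]
  ]
}}

```text
time_s: 4.25
tcp_pos: [0.5861, 0.0256, 0.1612]
ee_rot: [[0.263, -0.965, 0.003], [-0.965, -0.263, -0.0], [0.001, -0.003, -1.0]]
wrist_force: [0.4, -0.1, 0.5]
gripper_width: 0.008
```

Request:
{"api": "apply_moves", "payload": {
  "steps": [
    [[0,0,0,35,0,0,0],[0,0,0,35,0,0,0],[0,0,0,25,0,0,0],[0,0,0,0,0,0,0]]
  ]
}}

```text
time_s: 4.75
tcp_pos: [0.5851, 0.0255, 0.0647]
ee_rot: [[0.262, -0.965, -0.001], [-0.965, -0.262, -0.0], [0.0, 0.001, -1.0]]
wrist_force: [0.7, 0.2, 1.3]
gripper_width: 0.007
```

```bash
python3 - <<'E'
from h import *
s=sense();print(s["tcp_pos"],s["wrist_force"])
p=capture("side"); save(p,"side1",3.2,(160,130,360,310))
E
```

```text
[0.58509713 0.02547049 0.0647149 ] [0.69958815 0.23333035 1.31443895]
```

View pics/side1.png

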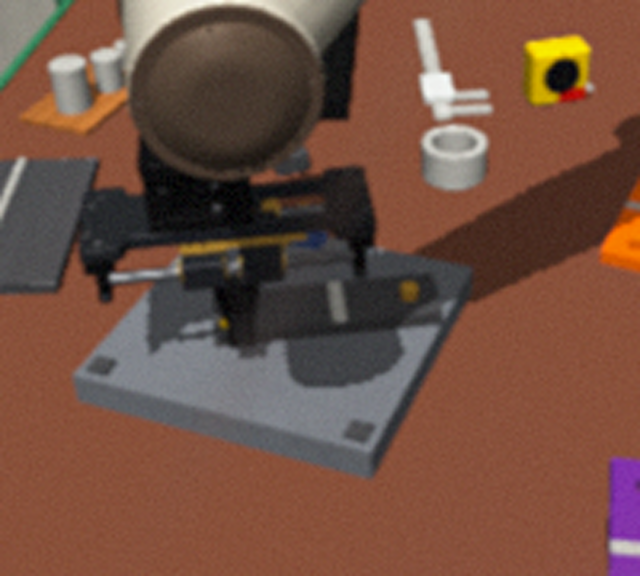

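The side view shows the shut fingers on the near (pushed) side of the plate, just beside the yellow dot (crop px 240,320). I'll go down and make contact.

Request:
{"api": "apply_moves", "payload": {
  "steps": [
    [[0,0,0,18,0,0,0],[0,0,0,0,0,0,0],[0,4,0,0,0,0,0],[0,4,0,0,0,0,0],[0,3,0,0,0,0,0],[0,3,0,0,0,0,0],[0,0,0,0,0,0,0]]
  ]
}}

```text
time_s: 5.68
tcp_pos: [0.5896, 0.0126, 0.0475]
ee_rot: [[0.262, -0.965, 0.003], [-0.965, -0.262, 0.001], [-0.0, -0.003, -1.0]]
wrist_force: [-0.9, 4.6, 3.5]
gripper_width: 0.002
```

Request:
{"api": "apply_moves", "payload": {
  "steps": [
    [[0,4.4,-1.2,0,0,0,0.035],[0,4.4,-1.2,0,0,0,0.035],[0,4.4,-1.2,0,0,0,0.035],[0,4.4,-1.2,0,0,0,0.035],[0,4.4,-1.2,0,0,0,0.035],[0,4.4,-1.2,0,0,0,0.035],[0,4.4,-1.2,0,0,0,0.035],[0,4.4,-1.2,0,0,0,0.035],[0,0,0,0,0,0,0]]
  ]
}}

```text
time_s: 6.8
tcp_pos: [0.6036, -0.0208, 0.0473]
ee_rot: [[-0.015, -1.0, 0.002], [-1.0, 0.015, 0.001], [-0.001, -0.002, -1.0]]
wrist_force: [-1.6, 5.6, 4.6]
gripper_width: 0.005
```

```bash
cat >> h.py <<'E'
def loc(t=None):
    s=sense(); b=(.5695,-.0298,-.242);c,sn=np.cos(b[2]),np.sin(b[2]); d=s["tcp_pos"][:2]-np.array(b[:2])
    l=np.array([c*d[0]+sn*d[1],-sn*d[0]+c*d[1]])*1e3
    X=s["ee_rot"][:,0]; print("fix xy",np.round(l,1),"z",round(s["tcp_pos"][2]*1e3,1),"tool th",round(np.arctan2(X[1],X[0])+np.pi/2-b[2],3),"F",np.round(s["wrist_force"],1),"F along x",round(float(s["wrist_force"]@X),2),"t",s["time_s"])
    th=np.arctan2(X[1],X[0])+np.pi/2-b[2]; q=l-[-85,-45]; print("plate coords at tool th",np.round([np.cos(th)*q[0]+np.sin(th)*q[1],-np.sin(th)*q[0]+np.cos(th)*q[1]],1))
E
python3 - <<'E'
from h import *
loc(); loc(); p=capture("top"); save(p,"top1",3.2,(190,110,390,290))
E
```

```text
fix xy [31.  16.9] z 47.3 tool th 0.227 F [-1.6  5.6  4.6] F along x -5.63 t 6.8
plate coords at tool th [126.9  34.3]
fix xy [31.  16.9] z 47.3 tool th 0.227 F [-1.6  5.6  4.6] F along x -5.63 t 6.8
plate coords at tool th [126.9  34.3]
```

View pics/top1.png

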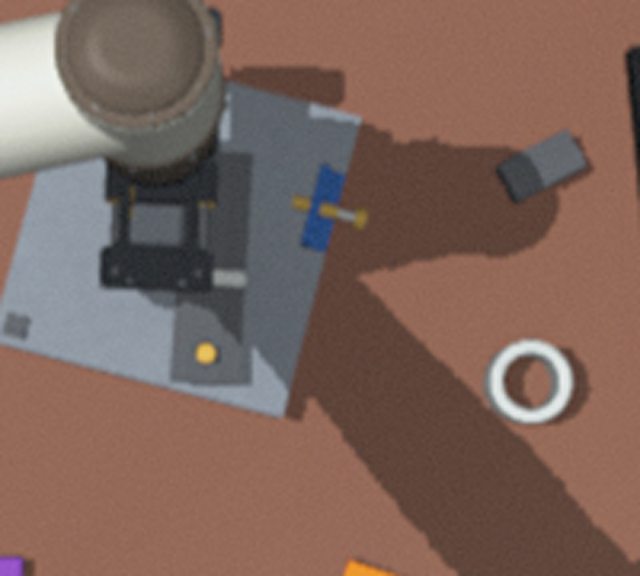

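The plate is turning correctly: its yaw is now about 0, clear of the stop. I'll carry on more slowly.

Request:
{"api": "apply_moves", "payload": {
  "steps": [
    [[0,3.1,-0.9,0,0,0,0.025],[0,3.1,-0.9,0,0,0,0.025],[0,3.1,-0.9,0,0,0,0.025],[0,3.1,-0.9,0,0,0,0.025],[0,3.1,-0.9,0,0,0,0.025],[0,2.5,-0.7,0,0,0,0.02],[0,2,-0.5,0,0,0,0.016],[0,0,0,0,0,0,0]]
  ]
}}

```text
time_s: 7.85
tcp_pos: [0.6072, -0.0411, 0.0471]
ee_rot: [[-0.175, -0.985, 0.001], [-0.985, 0.175, 0.001], [-0.001, -0.0, -1.0]]
wrist_force: [-1.0, 6.3, 4.1]
gripper_width: 0.004
```

```bash
python3 - <<'E'
from h import *
loc()
p=capture("top"); save(p,"top2")
loc()
E
```

```text
fix xy [39.3 -1.9] z 47.1 tool th 0.066 F [-1.   6.3  4.1] F along x -6.0 t 7.85
plate coords at tool th [126.8  34.8]
fix xy [39.3 -1.9] z 47.1 tool th 0.066 F [-1.3  6.2  3.9] F along x -5.9 t 7.9
plate coords at tool th [126.9  34.8]
```

Request:
{"api": "apply_moves", "payload": {
  "steps": [
    [[0,1.5,-0.4,0,0,0,0.012],[0,1.5,-0.4,0,0,0,0.012],[0,1.5,-0.4,0,0,0,0.012],[0,1.25,-0.4,0,0,0,0.01],[0,1,-0.3,0,0,0,0.008],[0,0.6,-0.2,0,0,0,0.005]]
  ]
}}

```text
time_s: 8.65
tcp_pos: [0.6076, -0.0485, 0.047]
ee_rot: [[-0.233, -0.972, 0.0], [-0.972, 0.233, 0.001], [-0.001, -0.0, -1.0]]
wrist_force: [-1.9, 7.1, 4.7]
gripper_width: 0.008
```

Request:
{"api": "apply_moves", "payload": {
  "steps": [
    [[0,0.5,-0.1,0,0,0,0.004],[0,0.5,-0.1,0,0,0,0.004],[0,0.5,-0.1,0,0,0,0.004]]
  ]
}}

```text
time_s: 9.02
tcp_pos: [0.6076, -0.05, 0.047]
ee_rot: [[-0.245, -0.97, 0.001], [-0.97, 0.245, 0.001], [-0.001, -0.0, -1.0]]
wrist_force: [-1.0, 5.8, 3.3]
gripper_width: 0.005
```

Request:
{"api": "apply_moves", "payload": {
  "steps": [
    [[0,0.5,-0.1,0,0,0,0.004],[0,0.5,-0.1,0,0,0,0.004]]
  ]
}}

```text
time_s: 9.28
tcp_pos: [0.6076, -0.051, 0.047]
ee_rot: [[-0.252, -0.968, 0.001], [-0.968, 0.252, 0.001], [-0.001, -0.0, -1.0]]
wrist_force: [-1.6, 7.1, 4.5]
gripper_width: 0.006
```

Request:
{"api": "apply_moves", "payload": {
  "steps": [
    [[0,0.5,-0.1,0,0,0,0.004],[0,0.5,-0.1,0,0,0,0.004]]
  ]
}}

```text
time_s: 9.52
tcp_pos: [0.6077, -0.052, 0.047]
ee_rot: [[-0.26, -0.966, 0.001], [-0.966, 0.26, 0.001], [-0.001, -0.0, -1.0]]
wrist_force: [-0.3, 6.5, 4.1]
gripper_width: 0.006
```

Request:
{"api": "apply_moves", "payload": {
  "steps": [
    [[0,0.5,-0.1,0,0,0,0.004],[0,0.4,-0.1,0,0,0,0.003]]
  ]
}}

```text
time_s: 9.78
tcp_pos: [0.6076, -0.053, 0.047]
ee_rot: [[-0.267, -0.964, 0.001], [-0.964, 0.267, 0.001], [-0.001, -0.0, -1.0]]
wrist_force: [-0.9, 6.4, 3.6]
gripper_width: 0.006
```

Request:
{"api": "apply_moves", "payload": {
  "steps": [
    [[0,0.4,-0.1,0,0,0,0.003],[0,0.4,-0.1,0,0,0,0.003]]
  ]
}}

```text
time_s: 10.02
tcp_pos: [0.6076, -0.0538, 0.047]
ee_rot: [[-0.273, -0.962, 0.001], [-0.962, 0.273, 0.001], [-0.001, -0.0, -1.0]]
wrist_force: [-1.0, 5.7, 5.3]
gripper_width: 0.007
```

Request:
{"api": "apply_moves", "payload": {
  "steps": [
    [[0,0.4,-0.1,0,0,0,0.003],[0,0.4,-0.1,0,0,0,0.003]]
  ]
}}

```text
time_s: 10.28
tcp_pos: [0.6076, -0.0544, 0.047]
ee_rot: [[-0.278, -0.96, 0.001], [-0.96, 0.278, 0.001], [-0.001, -0.001, -1.0]]
wrist_force: [-1.4, 8.0, 4.3]
gripper_width: 0.004
```

Request:
{"api": "apply_moves", "payload": {
  "steps": [
    [[0,0.3,-0.1,0,0,0,0],[0,0,0,0,0,0,0]]
  ]
}}

```text
time_s: 10.52
tcp_pos: [0.6076, -0.0545, 0.047]
ee_rot: [[-0.278, -0.96, 0.001], [-0.96, 0.278, 0.002], [-0.002, -0.001, -1.0]]
wrist_force: [-1.7, 7.8, 4.2]
gripper_width: 0.002
```

```bash
python3 - <<'E'
from h import *
for i in range(4):
    loc(); capture("top")
loc()
E
```

```text
fix xy [ 42.9 -14.8] z 47.0 tool th -0.04 F [-1.7  7.8  4.2] F along x -7.0 t 10.525
plate coords at tool th [126.6  35.3]
fix xy [ 42.9 -14.8] z 47.0 tool th -0.04 F [-1.4  8.   4.1] F along x -7.25 t 10.575
plate coords at tool th [126.6  35.3]
fix xy [ 42.9 -14.8] z 47.0 tool th -0.04 F [-0.7  8.2  4.7] F along x -7.71 t 10.625
plate coords at tool th [126.6  35.3]
fix xy [ 42.9 -14.8] z 47.0 tool th -0.04 F [-1.2  7.1  3.8] F along x -6.52 t 10.675
plate coords at tool th [126.6  35.3]
fix xy [ 42.9 -14.8] z 47.0 tool th -0.04 F [-1.2  8.1  3.5] F along x -7.41 t 10.725
plate coords at tool th [126.6  35.3]
```

Request:
{"api": "apply_moves", "payload": {
  "steps": [
    [[0,0.3,0,0,0,0,0],[0,0,0,0,0,0,0]]
  ]
}}

```text
time_s: 10.98
tcp_pos: [0.6076, -0.0545, 0.047]
ee_rot: [[-0.278, -0.96, 0.001], [-0.96, 0.278, 0.002], [-0.002, -0.001, -1.0]]
wrist_force: [-0.7, 8.4, 4.5]
gripper_width: 0.007
```

Request:
{"api": "apply_moves", "payload": {
  "steps": [
    [[0,0.4,0,0,0,0,0],[0,0.4,0,0,0,0,0],[0,0,0,0,0,0,0]]
  ]
}}

```text
time_s: 11.35
tcp_pos: [0.6076, -0.0547, 0.047]
ee_rot: [[-0.278, -0.96, 0.002], [-0.96, 0.278, 0.003], [-0.003, -0.001, -1.0]]
wrist_force: [-1.5, 11.5, 5.4]
gripper_width: 0.006
```

Request:
{"api": "apply_moves", "payload": {
  "steps": [
    [[0,0.4,0,0,0,0,0],[0,0,0,0,0,0,0],[0,0,0,0,0,0,0],[0,0,0,0,0,0,0],[0,0,0,0,0,0,0],[0,0,0,0,0,0,0],[0,0,0,0,0,0,0],[0,0,0,0,0,0,0],[0,0,0,0,0,0,0]]
  ]
}}

```text
time_s: 12.48
tcp_pos: [0.6076, -0.0547, 0.0471]
ee_rot: [[-0.278, -0.961, 0.002], [-0.96, 0.278, 0.003], [-0.003, -0.001, -1.0]]
wrist_force: [-0.7, 12.0, 4.9]
gripper_width: 0.005
```

```bash
python3 - <<'E'
from h import *
for i in range(4):
    loc(); capture("top")
loc()
E
```

```text
fix xy [ 43.  -15.1] z 47.1 tool th -0.04 F [-0.7 12.   4.9] F along x -11.36 t 12.475
plate coords at tool th [126.7  35. ]
fix xy [ 43.  -15.1] z 47.0 tool th -0.04 F [-1.2 12.4  4.7] F along x -11.56 t 12.525
plate coords at tool th [126.7  35. ]
fix xy [ 43. -15.] z 47.1 tool th -0.04 F [-1.7 12.2  3.9] F along x -11.24 t 12.575
plate coords at tool th [126.7  35. ]
fix xy [ 43.  -15.1] z 47.1 tool th -0.04 F [-1.2 10.8  4.6] F along x -10.06 t 12.625
plate coords at tool th [126.7  35. ]
fix xy [ 43.  -15.1] z 47.1 tool th -0.04 F [-1.  12.3  4.1] F along x -11.56 t 12.675
plate coords at tool th [126.7  35. ]
```

Request:
{"api": "apply_moves", "payload": {
  "steps": [
    [[0,0.4,0,0,0,0,0],[0,0.3,0,0,0,0,0],[0,0,0,0,0,0,0],[0,0,0,0,0,0,0],[0,0,0,0,0,0,0],[0,0,0,0,0,0,0],[0,0,0,0,0,0,0],[0,0,0,0,0,0,0],[0,0,0,0,0,0,0],[0,0,0,0,0,0,0],[0,0,0,0,0,0,0]]
  ]
}}

```text
time_s: 14.05
tcp_pos: [0.6076, -0.0548, 0.0471]
ee_rot: [[-0.278, -0.961, 0.003], [-0.961, 0.278, 0.003], [-0.004, -0.002, -1.0]]
wrist_force: [-1.5, 14.1, 3.7]
gripper_width: 0.009
```

```bash
python3 - <<'E'
from h import *
for i in range(4):
    loc(); capture("top")
loc()
E
```

```text
fix xy [ 43.  -15.2] z 47.1 tool th -0.04 F [-1.5 14.1  3.7] F along x -13.14 t 14.05
plate coords at tool th [126.7  34.9]
fix xy [ 43.  -15.1] z 47.1 tool th -0.04 F [-1.8 15.2  4. ] F along x -14.09 t 14.1
plate coords at tool th [126.7  34.9]
fix xy [ 43.  -15.2] z 47.1 tool th -0.04 F [-1.3 14.4  4.5] F along x -13.5 t 14.15
plate coords at tool th [126.7  34.9]
fix xy [ 43.  -15.2] z 47.1 tool th -0.04 F [-1.  14.2  3.8] F along x -13.32 t 14.2
plate coords at tool th [126.7  34.9]
fix xy [ 43.  -15.1] z 47.1 tool th -0.04 F [-0.9 14.4  4.4] F along x -13.55 t 14.25
plate coords at tool th [126.7  34.9]
```

Bedded at about 13.4 N at the wrist for over a second. That puts roughly 7–12 N on the stop once drag is taken off. Backing off and lifting clear to look.

Request:
{"api": "apply_moves", "payload": {
  "steps": [
    [[0,-1,0,0,0,0,0],[0,-1,0,0,0,0,0],[0,-3,0,0,0,0,0],[0,-7,0,0,0,0,0],[0,0,0,0,0,0,0]]
  ]
}}

```text
time_s: 14.88
tcp_pos: [0.61, -0.0465, 0.0462]
ee_rot: [[-0.278, -0.961, -0.001], [-0.961, 0.278, -0.0], [0.001, 0.001, -1.0]]
wrist_force: [0.9, 0.9, -0.3]
gripper_width: 0.006
```

Request:
{"api": "apply_moves", "payload": {
  "steps": [
    [[0,0,0,-30,0,0,0],[0,0,0,-50,0,0,0],[0.6,0,0,-60,0,0,0],[0.6,-60,0,-10,0,0,0],[0.6,-60,0,0,0,0,0],[0.6,-60,0,0,0,0,0],[0.6,-60,0,0,0,0,0],[0.6,0,0,0,0,0,0]]
  ]
}}

```text
time_s: 15.88
tcp_pos: [0.6772, 0.1877, 0.195]
ee_rot: [[-0.274, -0.962, -0.001], [-0.962, 0.274, -0.0], [0.001, 0.001, -1.0]]
wrist_force: [0.4, 0.3, 0.3]
gripper_width: 0.566
```

```bash
python3 - <<'E'
from h import *
loc(); s=sense(); print(s["tcp_pos"],s["ee_rot"].round(3).tolist(),s["joints"].round(1))
p=capture("top"); save(p,"top3",5,(180,120,320,240))
q=capture("side"); save(q,"side3",5,(180,185,320,290))
E
```

```text
fix xy [ 52.4 237. ] z 195.0 tool th -0.036 F [0.4 0.3 0.3] F along x -0.44 t 15.875
plate coords at tool th [127.2 286.7]
[0.67715158 0.18772343 0.19498214] [[-0.274, -0.962, -0.001], [-0.962, 0.274, -0.0], [0.001, 0.001, -1.0]] [ 28.6  31.3   9.2  -0.  -68.  -44.5]
```

View pics/top3.png

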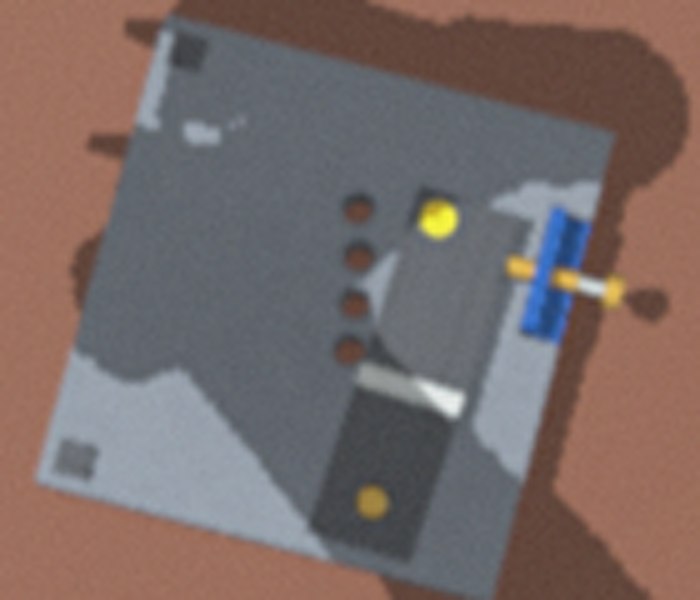

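View pics/side3.png

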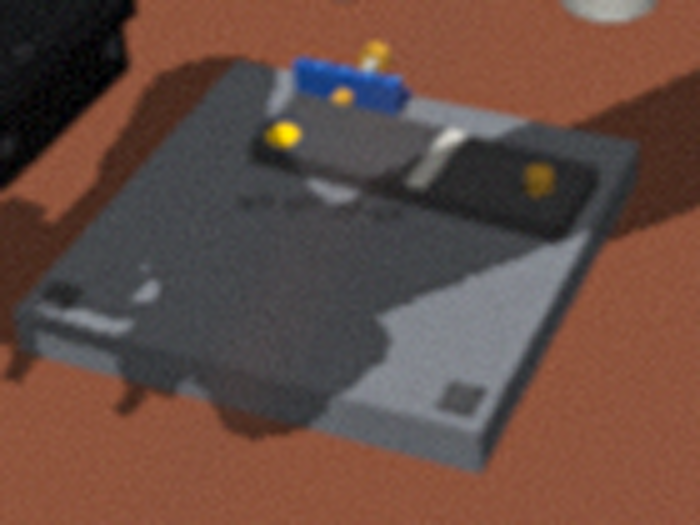

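```bash
cat > m.py <<'E'
from h import *
H=[(-17,-15.2),(5,-12.5),(27,-8),(49,-1.8)]
B={"top":(.5691,-.0278,-.2414),"side":(.5702,-.0319,-.2427)}
def toloc(b,w):
    c,s=np.cos(b[2]),np.sin(b[2]);d=np.array(w[:2])-b[:2];return np.array([c*d[0]+s*d[1],-s*d[0]+c*d[1]])*1e3
if __name__=="__main__":
  for n in("top","side"):
    p=capture(n); c=p["color"].astype(int); R,G,Bl=c[...,0],c[...,1],c[...,2]; b=B[n]
    yel=(R>130)&(R-Bl>60)&(G-Bl>40)
    k,l,st,ce=cv2.connectedComponentsWithStats(yel.astype(np.uint8)); P={}
    for i in range(1,k):
        if 12<st[i,4]<80:
            for nm,z,ref in(("pin",.045,(-85,-45)),("dot",.037,(50,-39))):
                L=toloc(b,ray(p,*ce[i],z))
                if np.hypot(*(L-ref))<15: print(n,nm,np.round(ce[i],2),st[i].tolist(),L.round(1)); P[nm]=L
    if len(P)==2:
        d=P["dot"]-P["pin"]; print("theta",np.arctan2(d[1],d[0])-np.arctan2(12,135),"len",np.hypot(*d), "theta with nominal pin",np.arctan2(P["dot"][1]+45,P["dot"][0]+85)-np.arctan2(12,135))
    if n=="top":
        w=np.clip(R-Bl+20,0,None)
        for h in H:
            cc,ss=np.cos(b[2]),np.sin(b[2]); q=proj(p,(b[0]+(cc*h[0]-ss*h[1])/1e3,b[1]+(ss*h[0]+cc*h[1])/1e3,.025))
            u,v=np.round(q).astype(int); ww=w[v-4:v+5,u-4:u+5]; yy,xx=np.mgrid[v-4:v+5,u-4:u+5]; ww=np.where(ww>20,ww,0)
            m=np.array([(ww*xx).sum(),(ww*yy).sum()])/ww.sum(); print("hole",h,q.round(2),m.round(2),toloc(b,ray(p,*m,.025)).round(1))
    for m in masks_of(p,"lockpin")[:2]: print("lockpin",m["confidence"],m["box"])
E
python3 m.py
```

```text
top dot [267.02 163.42] [264, 160, 7, 8, 43] [ 50.9 -39.9]
top pin [254. 220.] [252, 218, 5, 5, 21] [-85.2 -45. ]
theta -0.05114987031581376 len 136.18364197017993 theta with nominal pin -0.05109774987055387
hole (-17, -15.2) [249.41 189.32] [249.5  189.98] [-18.4 -15.8]
hole (5, -12.5) [250.72 180.04] [250.55 180.85] [  3.  -12.6]
hole (27, -8) [251.29 170.6 ] [251.29 171.28] [25.4 -8.4]
hole (49, -1.8) [251.16 161.  ] [251.28 161.97] [46.8 -2.7]
lockpin 0.57 [102.0, 214.1, 7.2, 9.6]
side dot [236.71 211.24] [234, 209, 6, 5, 21] [ 49.5 -40.9]
lockpin 0.49 [261.1, 325.0, 12.2, 22.9]
lockpin 0.22 [229.2, 205.8, 69.9, 25.3]
```

Dot and pivot give θ ≈ -0.051 rad. That leaves hole 1 as the nearest clear hole, about 33.2 mm from the plate's middle line (the limit is 36.7). Going to the lock pin.

Request:
{"api": "apply_moves", "payload": {
  "steps": [
    [[0.6,-9.4,56.1,0,0,0,0],[0.6,-9.4,56.1,0,0,0,0],[0.6,-9.4,56.1,0,0,0,0],[0.6,-9.4,56,0,0,0,0],[0.6,0,0,40,0,0,0],[0.6,0,0,35,0,0,0],[0.6,0,0,0,0,0,0],[0.6,0,0,0,0,0,0]]
  ]
}}

```text
time_s: 17.18
tcp_pos: [0.473, 0.2826, 0.1231]
ee_rot: [[-0.279, -0.96, 0.002], [-0.96, 0.279, 0.001], [-0.002, -0.002, -1.0]]
wrist_force: [1.1, 0.6, 0.6]
gripper_width: 0.602
```

```bash
python3 - <<'E'
from h import *
s=sense(); print(s["tcp_pos"],s["ee_rot"].round(3).tolist(),s["gripper_width"])
q=capture("side"); save(q,"side4",3.6,(170,240,340,400))
print("head side",ray(q,267.4,329.5,.066)); p=capture("top"); print("head top",ray(p,101.8,218.2,.076))
E
```

```text
[0.47302419 0.28258643 0.12309045] [[-0.279, -0.96, 0.002], [-0.96, 0.279, 0.001], [-0.002, -0.002, -1.0]] 0.6017075725223988
head side [0.47182184 0.28211482 0.066     ]
head top [0.47139469 0.2848017  0.076     ]
```

View pics/side4.png

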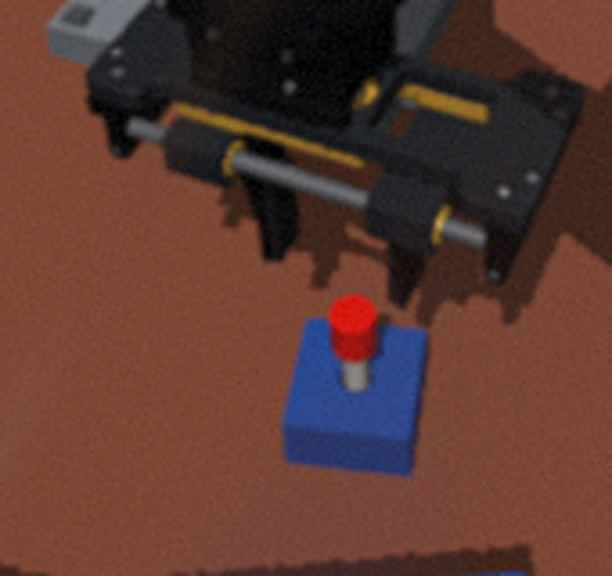

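The fingers stand either side of the red head (crop px 352,320) with a small offset. Going down and gripping.

Request:
{"api": "apply_moves", "payload": {
  "steps": [
    [[0.6,-1,1.7,20,0,0,0],[0.6,0,0,20,0,0,0],[0.6,0,0,17,0,0,0],[0.6,0,0,0,0,0,0],[0,0,0,0,0,0,0],[0,0,0,0,0,0,0],[0,0,0,0,0,0,0],[0,0,0,0,0,0,0],[0,0,0,0,0,0,0],[0,0,0,0,0,0,0]]
  ]
}}

```text
time_s: 18.52
tcp_pos: [0.4707, 0.2842, 0.0649]
ee_rot: [[-0.278, -0.961, 0.0], [-0.961, 0.278, 0.0], [-0.0, -0.0, -1.0]]
wrist_force: [-1.0, -0.3, 2.4]
gripper_width: 0.243
```

```bash
python3 - <<'E'
from h import *
s=sense(); print(s["tcp_pos"],s["ee_rot"].round(4).tolist(),s["gripper_width"]*87,s["wrist_force"])
E
```

```text
[0.47068283 0.28419052 0.06486271] [[-0.2781, -0.9606, 0.0004], [-0.9606, 0.2781, 0.0003], [-0.0004, -0.0003, -1.0]] 21.10020098018233 [-0.96870064 -0.31103693  2.40854501]
```

Request:
{"api": "apply_moves", "payload": {
  "steps": [
    [[0,0,0,-15,0,0,0],[0,0,0,-30,0,0,0],[0,0,0,-35,0,0,0],[0,41.6,-23.6,0,0,0,0],[0,41.6,-23.6,0,0,0,0],[0,41.6,-23.6,0,0,0,0],[0,41.6,-23.6,0,0,0,0],[0,41.6,-23.6,0,0,0,0],[0,41.6,-23.6,0,0,0,0],[0,41.6,-23.6,0,0,0,0],[0,0,0,0,0,0,0],[0,0,0,0,0,0,0]]
  ]
}}

```text
time_s: 20.02
tcp_pos: [0.548, -0.0418, 0.1448]
ee_rot: [[-0.279, -0.96, -0.0], [-0.96, 0.279, 0.0], [-0.0, 0.0, -1.0]]
wrist_force: [-0.1, -0.1, -0.8]
gripper_width: 0.24
```

Request:
{"api": "apply_moves", "payload": {
  "steps": [
    [[0,0,0,20,0,0,0],[0,0,0,10,0,0,0],[0,0,0,0,0,0,0],[0,0,0,0,0,0,0]]
  ]
}}

```text
time_s: 20.52
tcp_pos: [0.5486, -0.0412, 0.1151]
ee_rot: [[-0.277, -0.961, 0.001], [-0.961, 0.277, -0.0], [-0.0, -0.001, -1.0]]
wrist_force: [-0.2, -0.7, -0.2]
gripper_width: 0.243
```

```bash
python3 - <<'E'
from h import *
s=sense(); print(s["tcp_pos"],s["ee_rot"].round(4).tolist(),s["gripper_width"]*87,s["wrist_force"])
q=capture("side"); save(q,"side5",5,(190,160,310,270))
z=s["tcp_pos"][2]-.0649
print("expected foot",proj(q,(.5500,-.0426,z)),"head mid",proj(q,(.5500,-.0426,z+.066)))
p=capture("top");save(p,"top5",5,(200,130,310,250))
E
```

```text
[ 0.54859562 -0.0411993   0.1151337 ] [[-0.2773, -0.9608, 0.0009], [-0.9608, 0.2773, -0.0001], [-0.0002, -0.0009, -1.0]] 21.15615667427416 [-0.23631537 -0.72351515 -0.15066753]
expected foot [256.25037863 218.04445243] head mid [254.62414873 195.19753533]
```

View pics/side5.png

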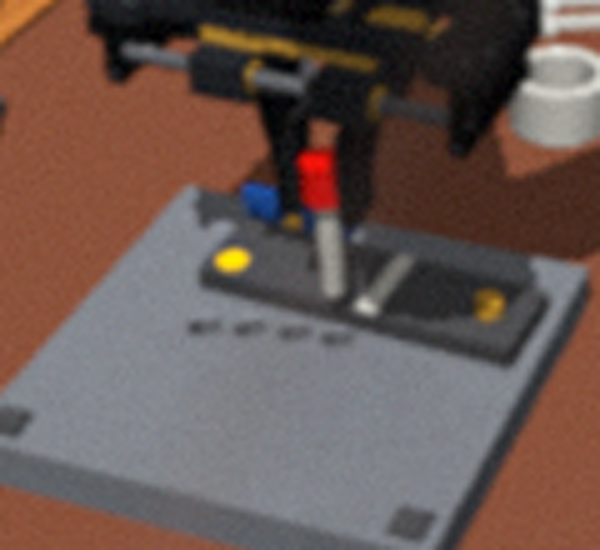

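The pin hangs over hole 1: foot at full-frame px (256.6,219.4), against (256.3,218.0) expected. Going down slowly with force checks.

Request:
{"api": "apply_moves", "payload": {
  "steps": [
    [[0,0,0,10,0,0,0],[0,0,0,8,0,0,0],[0,0,0,4,0,0,0],[0,0,0,3,0,0,0],[0,0,0,2,0,0,0],[0,0,0,2,0,0,0],[0,0,0,0,0,0,0]]
  ]
}}

```text
time_s: 21.5
tcp_pos: [0.5482, -0.0416, 0.0855]
ee_rot: [[-0.278, -0.96, 0.0], [-0.96, 0.278, 0.0], [-0.0, -0.0, -1.0]]
wrist_force: [0.3, -0.0, -1.7]
gripper_width: 0.243
```

Request:
{"api": "apply_moves", "payload": {
  "steps": [
    [[0,0,0,2,0,0,0],[0,0,0,2,0,0,0],[0,0,0,2,0,0,0],[0,0,0,0,0,0,0]]
  ]
}}

```text
time_s: 22.0
tcp_pos: [0.5481, -0.0416, 0.0793]
ee_rot: [[-0.278, -0.96, -0.0], [-0.96, 0.278, 0.0], [0.0, 0.0, -1.0]]
wrist_force: [-0.8, 0.8, -1.2]
gripper_width: 0.244
```

Request:
{"api": "apply_moves", "payload": {
  "steps": [
    [[0,0,0,3,0,0,0],[0,0,0,3,0,0,0],[0,0,0,3,0,0,0],[0,0,0,2.5,0,0,0],[0,0,0,1,0,0,0],[0,0,0,0,0,0,0],[0,0,0,0,0,0,0]]
  ]
}}

```text
time_s: 22.88
tcp_pos: [0.548, -0.0416, 0.0669]
ee_rot: [[-0.278, -0.96, -0.0], [-0.96, 0.278, 0.0], [0.0, 0.0, -1.0]]
wrist_force: [0.9, 0.9, -1.7]
gripper_width: 0.235
```

Request:
{"api": "apply_moves", "payload": {
  "steps": [
    [[0,0,0,1.5,0,0,0],[0,0,0,0,0,0,0],[0.6,0,0,0,0,0,0],[0.6,0,0,0,0,0,0],[0.6,0,0,0,0,0,0],[0.6,0,0,0,0,0,0],[0.6,0,0,-20,0,0,0],[0.6,0,0,-40,0,0,0],[0.6,0,0,-50,0,0,0],[0.6,-50,20,0,0,0,0],[0.6,-55,20,0,0,0,0],[0.6,-55,20,0,0,0,0]]
  ]
}}

```text
time_s: 24.38
tcp_pos: [0.5348, 0.1302, 0.176]
ee_rot: [[-0.279, -0.96, 0.001], [-0.96, 0.279, 0.0], [-0.001, -0.001, -1.0]]
wrist_force: [1.3, -0.4, -0.4]
gripper_width: 0.601
```

Request:
{"api": "apply_moves", "payload": {
  "steps": [
    [[0.6,-55,20,0,0,0,0],[0.6,-55,20,0,0,0,0],[0.6,0,0,0,0,0,0],[0.6,0,0,0,0,0,0]]
  ]
}}

```text
time_s: 24.88
tcp_pos: [0.5269, 0.2453, 0.1752]
ee_rot: [[-0.278, -0.961, -0.001], [-0.961, 0.278, -0.001], [0.001, 0.001, -1.0]]
wrist_force: [0.2, -0.0, -0.2]
gripper_width: 0.598
```

```bash
python3 - <<'E'
from h import *
from m import *
for n in("side","top"):
    p=capture(n); save(p,n+"6",4,(190,140,330,270)); c=p["color"].astype(int); R,G,Bl=c[...,0],c[...,1],c[...,2]
    red=(R>G+80)&(R>Bl+80)&(R>130)
    k,l,st,ce=cv2.connectedComponentsWithStats(red.astype(np.uint8))
    for i in range(1,k):
        if st[i,4]>20 and 225<ce[i][0]<300 and 150<ce[i][1]<260:
            print(n,ce[i],st[i],"loc",toloc(B[n],ray(p,*ce[i],.066 if n=="side" else .076)).round(1))
E
python3 m.py | grep -v hole
python3 -c "
from h import *
a=cv2.imread('pics/side6.png');b=cv2.imread('pics/top6.png');cv2.imwrite('pics/both6.png',cv2.resize(np.hstack([a,b]),(800,371)))"
```

```text
top [249.07575758 186.34848485] [245 182   9  10  66] loc [-17.  -16.1]
top dot [267.1  163.17] [264, 160, 8, 8, 48] [ 51.5 -39.9]
top pin [253.97 220.08] [251, 217, 7, 7, 36] [-85.4 -45. ]
theta -0.05168351656426586 len 137.0062096991258 theta with nominal pin -0.05148940007121649
```

View pics/both6.png

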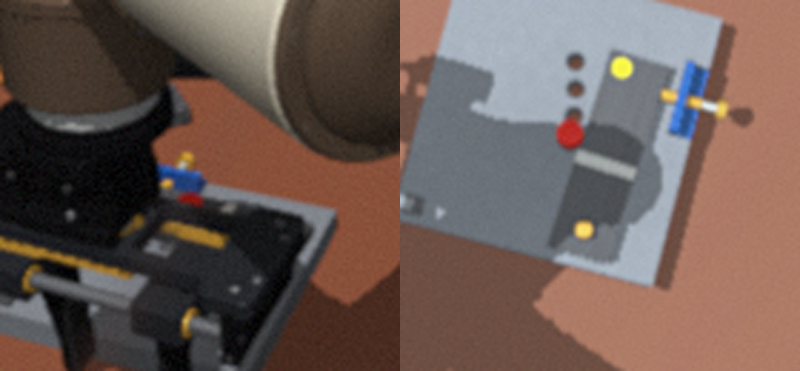

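The top view shows the red head seated at hole 1 (fixture -17, -16) and the plate unmoved. The arm blocks the side view, so I'm moving it aside to check the pin's depth.

Request:
{"api": "apply_moves", "payload": {
  "steps": [
    [[0.6,0,-50,-10,0,0,0],[0.6,0,-50,-10,0,0,0],[0.6,0,-50,0,0,0,0],[0.6,0,-40,0,0,0,0],[0.6,0,0,0,0,0,0],[0.6,0,0,0,0,0,0]]
  ]
}}

```text
time_s: 25.92
tcp_pos: [0.7093, 0.192, 0.1951]
ee_rot: [[-0.279, -0.96, -0.001], [-0.96, 0.279, -0.0], [0.001, 0.001, -1.0]]
wrist_force: [0.1, -0.2, -0.6]
gripper_width: 0.599
```

```bash
python3 - <<'E'
from h import *
from m import *
p=capture("side"); save(p,"side7",5,(190,160,320,270)); c=p["color"].astype(int); R,G,Bl=c[...,0],c[...,1],c[...,2]
red=(R>G+80)&(R>Bl+80)&(R>110)
k,l,st,ce=cv2.connectedComponentsWithStats(red.astype(np.uint8))
for i in range(1,k):
    if st[i,4]>20 and 225<ce[i][0]<300 and 150<ce[i][1]<260: print(ce[i],st[i])
b=B["side"];cc,ss=np.cos(b[2]),np.sin(b[2]);w=(b[0]+(cc*-17-ss*-15.2)/1e3,b[1]+(ss*-17+cc*-15.2)/1e3)
print("expected head mid if seated",proj(p,(*w,.066)),"top centre",proj(p,(*w,.077)),"10mm high",proj(p,(*w,.076)))
E
```

```text
[255.88709677 212.66129032] [252 208   8  11  62]
expected head mid if seated [255.85321853 212.76614764] top centre [255.5861533  209.01625167] 10mm high [255.61058606 209.3593151 ]
```

View pics/side7.png

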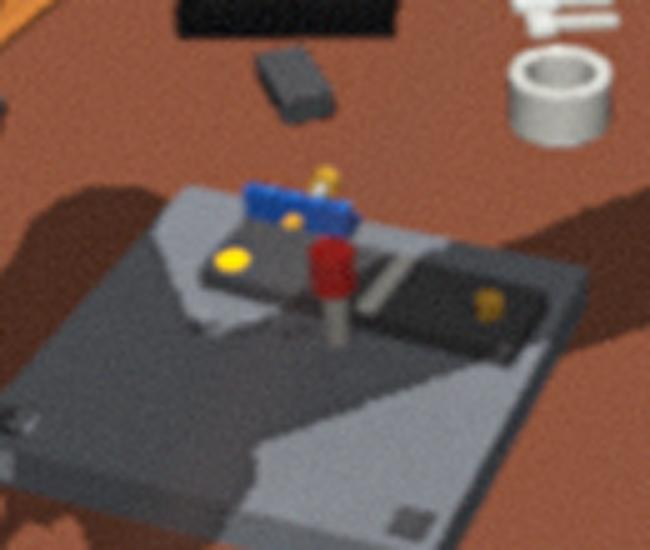

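The head's centre is at (255.9, 212.7) px, which matches the fully seated prediction of (255.9, 212.8). The pin stands upright in hole 1 right behind the plate, so I'm handing in.

```bash
python3 -c "
from station import r
print(r.finish_job())"
```

```text
the job is handed in; nothing more can be done
None
```

I swung the plate onto the stop, bedded it there, dropped the lock pin into hole 1, let go and handed the job in at about 26 s of the 72 s allowed. The hand-in gave no verdict.

- **Bedding:** The final steady push was about 13.4 N at the wrist for over a second. The stop load was not measured directly. Taking off drag puts it at roughly 7–12 N, inside the 5–14 N band and below 18 N.
- **Drag disagreed:** While the plate was moving, the wrist read about 6 N, more than the 1–3 N stated. It read near zero once I backed off, so sensor drift does not explain it. The low end of the stop load allows for this higher drag.
- **Plate:** It lies at about -0.051 rad to the fixture, and the top view showed the same angle after the pin went in.
- **Lock pin:** Hole 1 was the nearest clear hole, with the pin about 33 mm from the plate's middle line (limit 36.7 mm). In the side view the head's centre is within about 0.1 px of where a fully seated pin should be. The top view places it about 1 mm from the hole centre.
- **Bystanders:** The last side view shows the sleeve and offcut in place. I never moved near the tape or caliper, but did not re-measure any of them.

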